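# Heft the canisters and hold up the loaded one

### The arm

A 6-joint arm with a two-finger parallel gripper is mounted at the origin on a cart in front of the work surface, level with it; the furniture and walls round the work are solid. World frame = base frame: x ahead of the robot, y to its left, z up, the work surface at z = 0. Lengths are in m, angles in degrees, forces in N, time in s.
With the tool pointing down it reaches from about 0.4 to 0.825 m from the base axis. Payload 7 kg.
Tool frame: the origin (TCP) lies midway between the tips of the shut fingers; the grasp point (between the pads) lies 19 mm behind it; z points along the fingers, y is the direction in which the jaws open and shut (so a half turn about z gives the same grasp; the last joint's range is limited). The gripper opens to 88 mm and grips with 3 to 60 N. Pads are 19 mm wide; open, the fingers measure 130 mm over their backs; the gripper's body (78 mm by 193 mm) begins 47 mm behind the grasp point.
Start: joints at [92.653, 20.546, 0.682, 0, -70.136, -16.507], TCP at [0.162, 0.655, 0.227] pointing down, gripper open.
Joint ranges: [-176.03, 176.03], [-82.01, 121.73], [-58.28, 71.71], [-173.87, 95.51], [-174.79, -0.11], [-173.66, 173.66]. Speed limits (degrees/s): [136.94, 136.94, 172.46, 180, 180, 180].

### API

Orientations are given as [roll, pitch, yaw] about the fixed x, y, z axes, in that order (R = Rz(yaw) Ry(pitch) Rx(roll)).
In Python, from plant import sensors, viewer, r gives the robot as it stands. The module is installed in compiled form; this text tells all that it offers.
- The arm moves only by the shell command python3 -m handwheel 'ROWS' [OPENING] [FORCE]. ROWS is JSON, one flat list of numbers, 6 for each row, row after row: the shift along the world's x, y, z in cm, then the turn, a rotation vector about the world's x, y, z in rad. In form: [tx, ty, tz, wx, wy, wz, tx, ty, tz, wx, wy, wz, ...]. A call has 1 to 8 rows; each row is the pose to reach, as a shift and turn from the pose measured when the call began; what a row does not reach only later rows make up. A row lasts 1/10 s, in which the tool goes at most 50 mm and 8.59 degrees, less where a joint would pass 70% of its speed; a pose out of reach is approached as far as the arm can. A call with a gripper value outside its range is refused whole. OPENING is the closure in counts, from 0 (fully open) to 255 (shut), set as the call begins (- or left out, the last holds). The fingers move at their own pace and stop on an object; FORCE is the grip in N (left out, the last holds). Time passes only in rows, so rows that repeat a pose let the fingers close. It gives the time, the measured TCP pose, the force and the opening at its end, in the units of the state.
- sensors.get_state(): the state, without advancing time (a new reading comes with each control period).
- viewer.capture(name): name is "side" or "top"; returns a dict with "img" (384x512x3 uint8, red, green, blue), "camera_matrix" (3x3 intrinsics, pixels), "camera_from_world" (4x4, takes a point from world to camera coordinates). Camera axes: x right, y down, z forward; pixel columns grow to the right and rows downward; lengths in m; the calibration is good to about 2 mm. A picture is of the moment at which its call begins. There is no depth.
- r.close_job(): hands the job in, once; it reports no verdict.
The state is a dict: "time_s": time; "joints": joint angles; "qd": joint speeds; "joint_torque": joint torques, N m; "tcp_pos": TCP position; "eef_rot": TCP orientation; "contact_force": force on the tool from outside, world axes, zero at the start; "moment": the same for the moment, N m; "gripper_width": finger opening in m.
Only numpy, scipy, OpenCV 4.12 (cv2) and the standard library are available. Lean on these libraries where they do the work, as an engineer would, in place of code of your own. Each camera call takes 0.05 s, during which the arm holds its last target.

### The job

One of the three identical canisters holds a steel weight and the other two are empty; they can only be told apart by lifting them and feeling the weight. Put any that turns out empty back upright on the mat it came from without dropping it, and finish still holding the loaded one by your grip, level and still, with its underside at least 10 cm above the table, ready for a colleague to take; do not put it down or let go. Leave the small things lying around where they are.

Things in the scene. Friction and masses are not known exactly. Their poses are not given: they have to be found in the camera images.
- canister_left_grip (a point): Centre of the grip of the left canister: a black bar 14 mm wide (its x) by 46 mm long (its y) and 22 mm tall on a narrower stem, on the canister's axis. It lies 89 mm above the canister's underside and 27 mm above the flat lid; z is the canister's axis, up.
- canister_left_foot (a point): Centre of the underside of the left one of three identical closed round aluminium canisters, 59 mm across the lid, 62 mm tall to the lid's top and 100 mm with the grip; z is its axis, up. An empty canister weighs about 0.15 kg, the loaded one 0.45 to 0.65 kg (steel loose inside); any of the three may be the loaded one.
- mat_left: Fixed round cork mat, 90 mm across and 4 mm thick, on which the left canister stands; origin at the centre of its underside, on the table top.
- canister_middle_grip (a point): Centre of the grip of the middle canister: a black bar 14 mm wide (its x) by 46 mm long (its y) and 22 mm tall on a narrower stem, on the canister's axis. It lies 89 mm above the canister's underside and 27 mm above the flat lid; z is the canister's axis, up.
- canister_middle_foot (a point): Centre of the underside of the middle one of three identical closed round aluminium canisters, 59 mm across the lid, 62 mm tall to the lid's top and 100 mm with the grip; z is its axis, up. An empty canister weighs about 0.15 kg, the loaded one 0.45 to 0.65 kg (steel loose inside); any of the three may be the loaded one.
- mat_middle: Fixed round cork mat, 90 mm across and 4 mm thick, on which the middle canister stands; origin at the centre of its underside, on the table top.
- canister_right_grip (a point): Centre of the grip of the right canister: a black bar 14 mm wide (its x) by 46 mm long (its y) and 22 mm tall on a narrower stem, on the canister's axis. It lies 89 mm above the canister's underside and 27 mm above the flat lid; z is the canister's axis, up.
- canister_right_foot (a point): Centre of the underside of the right one of three identical closed round aluminium canisters, 59 mm across the lid, 62 mm tall to the lid's top and 100 mm with the grip; z is its axis, up. An empty canister weighs about 0.15 kg, the loaded one 0.45 to 0.65 kg (steel loose inside); any of the three may be the loaded one.
- mat_right: Fixed round cork mat, 90 mm across and 4 mm thick, on which the right canister stands; origin at the centre of its underside, on the table top.
- vial_amber_mid (a point): Bystander, to be left alone: standing glass vial with a dark cap and yellowish content, 24 mm across, 54 mm tall; this point is at its centre; the long axis is its own y if it is lying.
- vial_pale_mid (a point): Bystander, to be left alone: standing glass vial with a pale cap, 24 mm across, 54 mm tall; this point is at its centre; the long axis is its own y if it is lying.
- tube_mid (a point): Bystander, to be left alone: lying capped sample tube, 102 mm long, 21 mm thick; this point is at its centre; the long axis is its own y if it is lying.
- syringe_mid (a point): Bystander, to be left alone: lying syringe, 113 mm long, 30 mm over its flange, 17 mm high; this point is at its centre; the long axis is its own y if it is lying.
- fitting_mid (a point): Bystander, to be left alone: lying threaded tube fitting, 33 x 18 x 15 mm; this point is at its centre; the long axis is its own y if it is lying.
- stir_bar_mid (a point): Bystander, to be left alone: lying white stirring bar, 30 x 10 x 10 mm; this point is at its centre; the long axis is its own y if it is lying.

How it is judged:
By the outcome, as a careful person would: the job done as asked, in the order asked, and still so for the second after the job is handed in, while the arm keeps its last pose, push and grip.
It also fails if it takes over 51 s, if anything falls off the work surface, if the arm or the gripper's body presses on something with over 40 N, if the wrist force passes 120 N, or if a joint passes its speed limit or range.

## Working session

There is one attempt and no reset: what is moved stays moved. The work goes in short steps, Python scripts to look and compute and a shell command to move; the robot and the scene stay as the last step left them, time stands still between calls to the robot, and variables do not carry over. Pictures are saved under pics/ and viewed, and the job is handed in when it is done.

```bash
mkdir -p pics; cat > h.py <<'E'
from plant import sensors, viewer, r
import numpy as np, cv2
def cap(n,f):
    c=viewer.capture(n); cv2.imwrite('pics/'+f,c['img'][:,:,::-1]); return c
def ray(c,u,v,z):
    K=np.array(c['camera_matrix']);T=np.array(c['camera_from_world']);R=T[:3,:3];t=T[:3,3]
    o=-R.T@t; d=R.T@np.linalg.inv(K)@np.array([u,v,1.]); return o+d*(z-o[2])/d[2]
def proj(c,p):
    T=np.array(c['camera_from_world']);q=np.array(c['camera_matrix'])@(T[:3,:3]@np.array(p)+T[:3,3]);return q[:2]/q[2]
E
python3 - <<'E'
from h import *
import pickle
a={n:cap(n,n+'0.png') for n in('top','side')}
pickle.dump(a,open('c0.pkl','wb'))
for n in a:
    T=a[n]['camera_from_world'];print(n,-T[:3,:3].T@T[:3,3],T[2,:3])
print(sensors.get_state())
E
```

```text
top [ 0.40225062 -0.04676392  1.30307631] [ 0.10566031  0.00437933 -0.99439264]
side [ 0.4213002  -1.00994488  0.52426165] [ 0.11252041  0.90961472 -0.39992526]
{'time_s': 0.1, 'joints': array([ 9.26532458e+01,  2.05873127e+01,  6.39519572e-01, -1.50733223e-02,
       -7.01332659e+01, -1.65064338e+01]), 'qd': array([ 0.06117278, -0.12847555,  0.11882208,  0.02350017,  0.02268849,
       -0.04672113]), 'joint_torque': array([-1.73703407e-03, -5.84163666e+01,  2.93747824e+01,  7.01544374e+00,
        1.00922061e-02, -5.87256682e-05]), 'tcp_pos': array([0.16156078, 0.65495798, 0.22572871]), 'eef_rot': array([ 1.79918255e+02, -9.44586292e-03, -1.38583137e+01]), 'contact_force': array([ 0.0064731 , -0.33971933, -1.00438764]), 'moment': array([-0.03912317, -0.00274386,  0.0175536 ]), 'gripper_width': 0.08771114629630355}
```

View pics/top0.png

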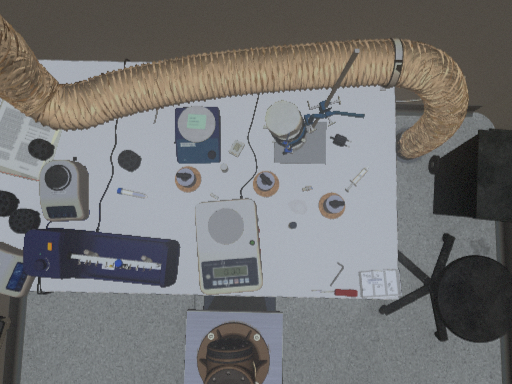

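View pics/side0.png

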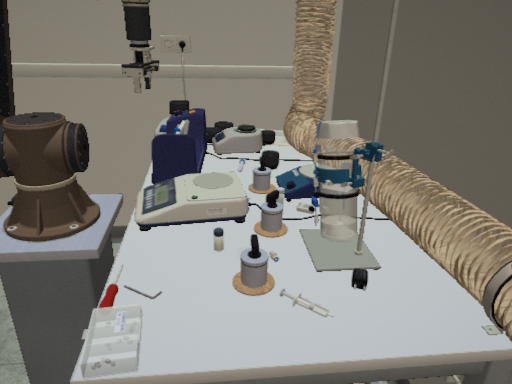

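```bash
python3 - <<'E'
from h import *
import pickle
a=pickle.load(open('c0.pkl','rb'))
t=a['top']['img'][:,:,::-1]; s=a['side']['img'][:,:,::-1]
cv2.imwrite('pics/tz.png',cv2.resize(t[150:230,160:360],(800,320),interpolation=cv2.INTER_CUBIC))
cv2.imwrite('pics/sz.png',cv2.resize(s[140:320,200:380],(600,600),interpolation=cv2.INTER_CUBIC))
hsv=cv2.cvtColor(t,cv2.COLOR_BGR2HSV)
for n,(u,v) in dict(l=(187,179),m=(266,183),r=(332,205)).items():
    win=np.zeros(t.shape[:2],np.uint8); cv2.circle(win,(u,v),18,255,-1)
    m=cv2.inRange(hsv,(5,90,60),(25,255,255))&win
    k=cv2.findContours(m,cv2.RETR_EXTERNAL,cv2.CHAIN_APPROX_NONE)[0]
    p=np.vstack(k); h=cv2.convexHull(p); e=cv2.fitEllipse(h)
    b=cv2.inRange(t,(0,0,0),(60,60,60))&win
    q=np.argwhere(b)[:,::-1]
    print(n,e,'mat',ray(a['top'],*e[0],.004)); 
    print(' black',len(q),q.mean(0),'grip',ray(a['top'],*q.mean(0),.1))
    x,y=e[0]
E
```

```text
Traceback (most recent call last):
ValueError: need at least one array to concatenate
```

View pics/tz.png

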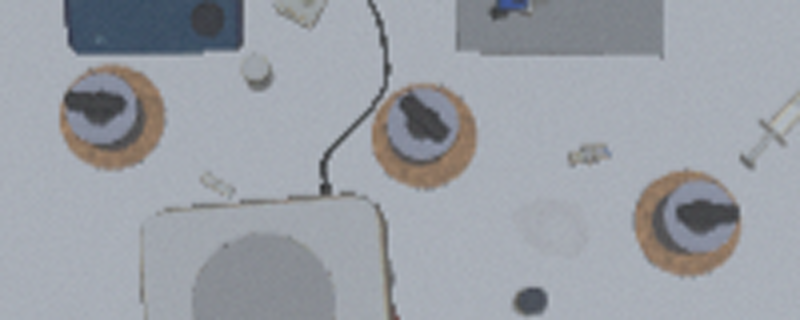

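View pics/sz.png

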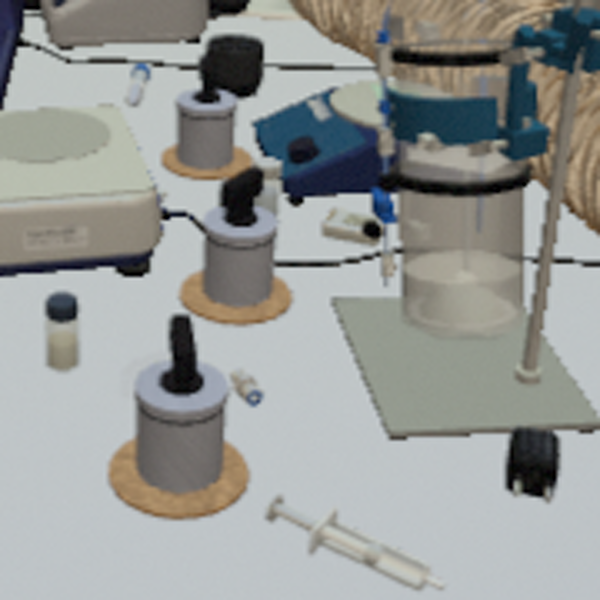

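```bash
cat > meas.py <<'E'
from h import *
def meas(c,seeds,side=False):
    t=c['img'].astype(int); o=np.zeros((t.shape[0]*4,t.shape[1]*4,3),np.uint8)
    big=cv2.resize(c['img'],None,fx=4,fy=4,interpolation=cv2.INTER_CUBIC).astype(int)
    R,G,B=big[...,0],big[...,1],big[...,2]
    out=big.astype(np.uint8)[:,:,::-1].copy()
    for n,(u,v,rad) in seeds.items():
        w=np.zeros(R.shape,np.uint8); cv2.circle(w,(u*4,v*4),rad*4,1,-1)
        mat=((R-B>25)&(w>0)).astype(np.uint8); blk=((R<75)&(G<75)&(B<80)&(w>0)).astype(np.uint8)
        lid=((B-R>8)&(R>110)&(w>0)).astype(np.uint8)
        def hull(m):
            k=max(cv2.findContours(m,cv2.RETR_EXTERNAL,cv2.CHAIN_APPROX_NONE)[0],key=cv2.contourArea); return cv2.convexHull(k)
        f=lambda q:((np.array(q)+.5)/4-.5)
        e=cv2.fitEllipse(hull(mat)); cv2.ellipse(out,e,(0,255,0),1)
        print(n,'mat px',f(e[0]).round(1),np.array(e[1])/4,'->',ray(c,*f(e[0]),.004).round(4))
        k=max(cv2.findContours(blk,cv2.RETR_EXTERNAL,cv2.CHAIN_APPROX_NONE)[0],key=cv2.contourArea); r_=cv2.minAreaRect(k); cv2.drawContours(out,[cv2.boxPoints(r_).astype(int)],0,(0,0,255),1)
        print('  bar',f(r_[0]).round(1),(np.array(r_[1])/4).round(1),round(r_[2]),'->',ray(c,*f(r_[0]),.1).round(4))
        bp=cv2.boxPoints(r_); bp=np.array([ray(c,*f(q),.104) for q in bp]); d1=bp[1]-bp[0];d2=bp[2]-bp[1]; d=d1 if np.linalg.norm(d1)>np.linalg.norm(d2) else d2
        print('  axis yaw of long dir',np.degrees(np.arctan2(d[1],d[0])).round(1),'L',np.linalg.norm(d).round(4))
    return out
E
python3 - <<'E'
from meas import *
import pickle
a=pickle.load(open('c0.pkl','rb'))
o=meas(a['top'],dict(l=(187,179,20),m=(266,183,20),r=(332,205,20)))
cv2.imwrite('pics/m1.png',cv2.resize(o[600:920,640:1440],(800,320)))
E
```

```text
l mat px [187.5 178.8] [25.24453545 26.06202316] -> [0.585  0.1699 0.004 ]
  bar [183.  175.9] [14.3  6.9] 13 -> [0.5804 0.1686 0.1   ]
  axis yaw of long dir -102.0 L 0.045
m mat px [265.6 183.6] [25.34728813 26.02509499] -> [ 0.5745 -0.0951  0.004 ]
  bar [264.9 179.8] [13.6  7.1] 36 -> [ 0.5738 -0.0892  0.1   ]
  axis yaw of long dir -125.6 L 0.0426
r mat px [331.3 205.4] [25.61045265 26.36671829] -> [ 0.5056 -0.3178  0.004 ]
  bar [336.4 203.4] [ 6.5 14.5] 90 -> [ 0.5045 -0.3135  0.1   ]
  axis yaw of long dir -88.7 L 0.0451
```

View pics/m1.png

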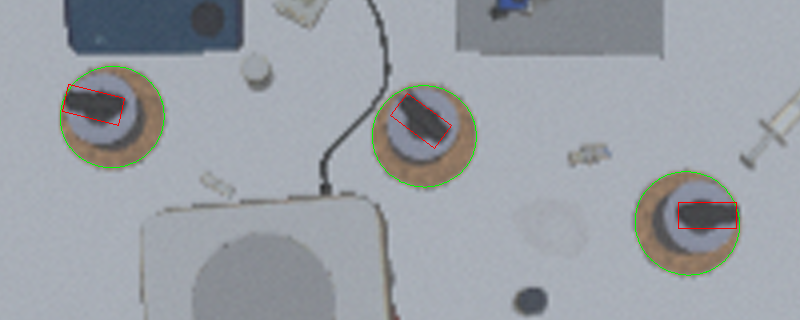

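```bash
python3 - <<'E'
from h import *
import pickle
a=pickle.load(open('c0.pkl','rb'))
t=a['top']['img'][:,:,::-1]
s=a['side']['img'][:,:,::-1]
z=lambda i,u,v,k,f:cv2.resize(i[v-k:v+k,u-k:u+k],(f,f),interpolation=cv2.INTER_CUBIC)
top=np.hstack([z(t,187,177,14,266),z(t,266,182,14,266),z(t,333,204,14,266)])
sd=np.hstack([z(s,261,177,20,266),z(s,271,212,24,266),z(s,254,263,30,266)])
cv2.imwrite('pics/z2.png',np.vstack([top,sd]))
E
```

```text
(no output)
```

View pics/z2.png

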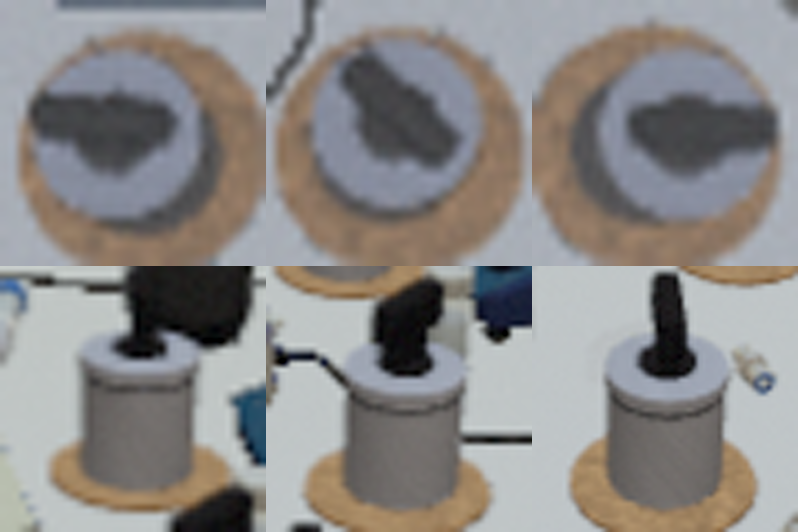

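```bash
python3 - <<'E'
from h import *
import pickle
a=pickle.load(open('c0.pkl','rb'));c=a['top'];t=c['img']
big=cv2.resize(t,None,fx=8,fy=8,interpolation=cv2.INTER_CUBIC).astype(int)
f=lambda q:((np.array(q)+.5)/8-.5)
L=dict(l=((173,163),(118,136),(32,115),(175,119),(.585,.170)),m=((252,168),(131,124),(96,62),(176,157),(.5745,-.095)),r=((319,190),(155,134),(97,125),(244,128),(.5056,-.3178)))
for n,(o,l,b0,b1,m) in L.items():
    px=lambda q:np.array(o)+np.array(q)/9.5-.5
    A=ray(c,*px(b0),.102);B=ray(c,*px(b1),.102)
    d=B-A
    print(n,'lid',ray(c,*px(l),.066)[:2].round(4),'bar',((A+B)/2)[:2].round(4),'yaw',np.degrees(np.arctan2(d[1],d[0])).round(1),'L',np.linalg.norm(d).round(4))
    for z in(.004,):
        print('  side foot proj',proj(a['side'],(*m,.004)).round(1),'grip',proj(a['side'],(*m,.093)).round(1), 'top lid for mat centre', proj(c,(*m,.066)).round(1),px(l).round(1))
    # hull of lid+bar (bluish-bright or dark within ~) colour threshold
E
python3 - <<'E'
import sys;sys.path.insert(0,'.')
E
```

```text
l lid [0.5825 0.1683] bar [0.5834 0.1671] yaw -90.3 L 0.0473
  side foot proj [261.3 187. ] grip [262.1 161.2] top lid for mat centre [184.4 176. ] [184.9 176.8]
m lid [ 0.5761 -0.0917] bar [ 0.576  -0.0919] yaw -139.0 L 0.0412
  side foot proj [269.8 227.3] grip [271.1 196.8] top lid for mat centre [266.3 181.1] [265.3 180.6]
r lid [ 0.5065 -0.316 ] bar [ 0.5061 -0.3133] yaw -89.9 L 0.0482
  side foot proj [252.7 280.2] grip [253.6 244.1] top lid for mat centre [335.4 203.9] [334.8 203.6]
```

```bash
python3 - <<'E'
from h import *
import pickle
a=pickle.load(open('c0.pkl','rb'));t=a['top'];s=a['side']
print('beaker base side',ray(s,338,233,.01), 'beaker front edge', ray(s,338,240,.01))
b=ray(s,338,233,.01)
for h in(.15,.2,.25,.3,.35): print(h,'side',proj(s,(b[0],b[1],h)).round(),'top',proj(t,(b[0],b[1],h)).round())
print('stirrer front edge corners',ray(t,177,162,.03),ray(t,220,162,.03))
print('scale',ray(t,196,201,.05),ray(t,257,198,.05))
print('black knob side', ray(s,268,168,.0), ray(t,129,160,.05))
# clamp parts in top at (290,148)
for z in(.1,.2,.3): print(z,'clamp',ray(t,288,152,z).round(3),proj(s,ray(t,288,152,z)).round(), 'hose',ray(t,187,107,z).round(3), proj(s,ray(t,187,107,z)).round(),'hose mid',ray(t,266,97,z).round(3),proj(s,ray(t,266,97,z)).round())
for z in(.4,.5,.6,.7):print(z, 'hose',ray(t,187,107,z).round(3), proj(s,ray(t,187,107,z)).round(),'hose mid',ray(t,266,97,z).round(3),proj(s,ray(t,266,97,z)).round())
E
```

```text
beaker base side [ 0.74361813 -0.14669842  0.01      ] beaker front edge [ 0.73324681 -0.18042226  0.01      ]
0.15 side [344. 183.] top [285. 123.]
0.2 side [347. 163.] top [287. 118.]
0.25 side [349. 143.] top [289. 113.]
0.3 side [352. 122.] top [290. 107.]
0.35 side [354. 100.] top [292. 100.]
stirrer front edge corners [0.63709184 0.20309845 0.03      ] [0.64031798 0.05941096 0.03      ]
scale [0.50615904 0.13185563 0.05      ] [ 0.52045319 -0.06636776  0.05      ]
black knob side [0.63266038 0.35085845 0.        ] [0.63652806 0.35749568 0.05      ]
0.1 clamp [ 0.664 -0.161  0.1  ] [312. 205.] hose [0.804 0.165 0.1  ] [330. 159.] hose mid [ 0.842 -0.088  0.1  ] [371. 191.]
0.2 clamp [ 0.642 -0.151  0.2  ] [305. 165.] hose [0.77  0.147 0.2  ] [324. 130.] hose mid [ 0.806 -0.084  0.2  ] [363. 155.]
0.3 clamp [ 0.621 -0.142  0.3  ] [298. 122.] hose [0.737 0.13  0.3  ] [318.  98.] hose mid [ 0.769 -0.081  0.3  ] [353. 115.]
0.4 hose [0.704 0.112 0.4  ] [311.  63.] hose mid [ 0.733 -0.078  0.4  ] [343.  73.]
0.5 hose [0.67  0.095 0.5  ] [303.  23.] hose mid [ 0.696 -0.074  0.5  ] [331.  26.]
0.6 hose [0.637 0.077 0.6  ] [294. -21.] hose mid [ 0.659 -0.071  0.6  ] [319. -25.]
0.7 hose [0.603 0.059 0.7  ] [284. -70.] hose mid [ 0.623 -0.067  0.7  ] [305. -82.]
```

```bash
python3 - <<'E'
from h import *
import pickle
a=pickle.load(open('c0.pkl','rb'));t=a['top']['img'][:,:,::-1];s=a['side']['img'][:,:,::-1]
cv2.imwrite('pics/b.png',np.hstack([cv2.resize(t[90:190,245:345],(400,400),interpolation=cv2.INTER_CUBIC),cv2.resize(s[120:240,260:380],(400,400),interpolation=cv2.INTER_CUBIC)]))
E
```

```text
(no output)
```

View pics/b.png

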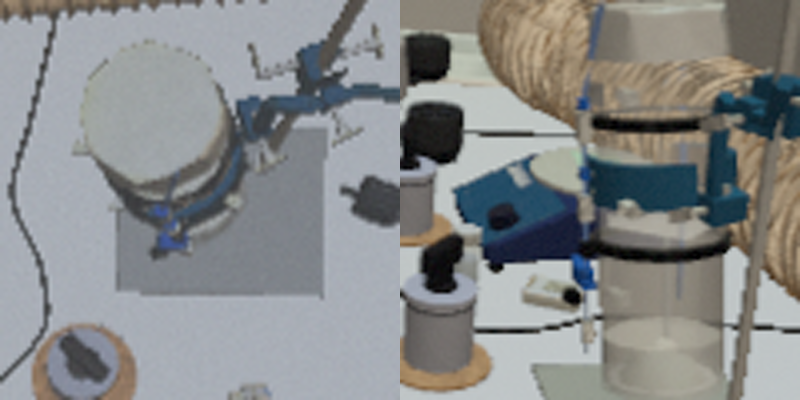

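```bash
python3 - <<'E'
from h import *
import pickle
a=pickle.load(open('c0.pkl','rb'));t=a['top'];s=a['side']
for z in(.05,.1,.15,.2,.25,.3):
  print(z,[(ray(t,*p,z)[:2].round(2),proj(s,ray(t,*p,z)).round()) for p in((180,237),(172,285),(40,230),(85,165))])
E
```

```text
0.05 [(array([0.39, 0.18]), array([200., 174.])), (array([0.24, 0.2 ]), array([151., 173.])), (array([0.4 , 0.63]), array([204., 134.])), (array([0.62, 0.5 ]), array([259., 143.]))]
0.1 [(array([0.39, 0.17]), array([199., 160.])), (array([0.24, 0.19]), array([152., 159.])), (array([0.4 , 0.61]), array([204., 124.])), (array([0.61, 0.48]), array([258., 132.]))]
0.15 [(array([0.39, 0.16]), array([199., 145.])), (array([0.25, 0.18]), array([152., 144.])), (array([0.4 , 0.58]), array([204., 113.])), (array([0.6 , 0.46]), array([257., 121.]))]
0.2 [(array([0.39, 0.15]), array([199., 130.])), (array([0.26, 0.17]), array([153., 129.])), (array([0.4 , 0.55]), array([203., 102.])), (array([0.59, 0.44]), array([256., 109.]))]
0.25 [(array([0.39, 0.14]), array([198., 114.])), (array([0.26, 0.16]), array([154., 113.])), (array([0.4 , 0.52]), array([203.,  90.])), (array([0.58, 0.41]), array([254.,  96.]))]
0.3 [(array([0.39, 0.13]), array([198.,  97.])), (array([0.27, 0.15]), array([154.,  96.])), (array([0.4, 0.5]), array([203.,  78.])), (array([0.57, 0.39]), array([253.,  83.]))]
```

```bash
python3 -m handwheel '[0,0,4,0,0,-0.14, 0,0,8,0,0,-0.28, 3.1,-3.6,8,0,0,-0.42, 6.2,-7.2,8,0,0,-0.56, 9.3,-10.8,8,0,0,-0.7, 12.4,-14.4,8,0,0,-0.84, 15.5,-18,8,0,0,-0.98, 18.6,-21.6,8,0,0,-1.12]' 0 30
```

```text
time_s: 0.9
tcp_pos: [0.3483, 0.4372, 0.3056]
eef_rot: [179.9, -0.0, -78.3]
contact_force: [0.6, 0.7, 0.9]
gripper_width: 0.0875
```

```bash
python3 -m handwheel '[3.2,-3.7,0,0,0,-0.1, 6.4,-7.4,0,0,0,-0.2, 9.6,-11.1,0,0,0,-0.2, 12.8,-14.8,0,0,0,-0.2, 16,-18.5,0,0,0,-0.2, 19.2,-22,0,0,0,-0.2, 22,-25.2,0,0,0,-0.2, 23.5,-26.9,-2,0,0,-0.2]' 0 30
python3 -m handwheel '[0,0,-4,0,0,0, 0,0,-7,0,0,0,0,0,-9,0,0,0,0,0,-9,0,0,0]'
python3 - <<'E'
from h import *
s=sensors.get_state();print(s['tcp_pos'],s['eef_rot'],s['joints'].round(1))
cap('top','t1.png');cap('side','s1.png')
a=cv2.imread('pics/t1.png');b=cv2.imread('pics/s1.png')
cv2.imwrite('pics/v1.png',np.hstack([cv2.resize(a[130:230,140:240],(400,400)),cv2.resize(b[90:230,190:330],(400,400))]))
E
```

```text
time_s: 1.7
tcp_pos: [0.5861, 0.1658, 0.2873]
eef_rot: [-179.9, 0.0, -89.9]
contact_force: [0.1, 0.7, -0.8]
gripper_width: 0.0874
time_s: 2.1
tcp_pos: [0.5842, 0.1648, 0.1937]
eef_rot: [179.8, -0.1, -90.0]
contact_force: [-0.4, -0.1, -0.2]
gripper_width: 0.0877
[0.58417212 0.16475665 0.19369646] [ 1.79774235e+02 -1.24668415e-01 -8.99555913e+01] [ 34.2  15.7 -10.7  -0.  -63.8 -34.1]
```

View pics/v1.png

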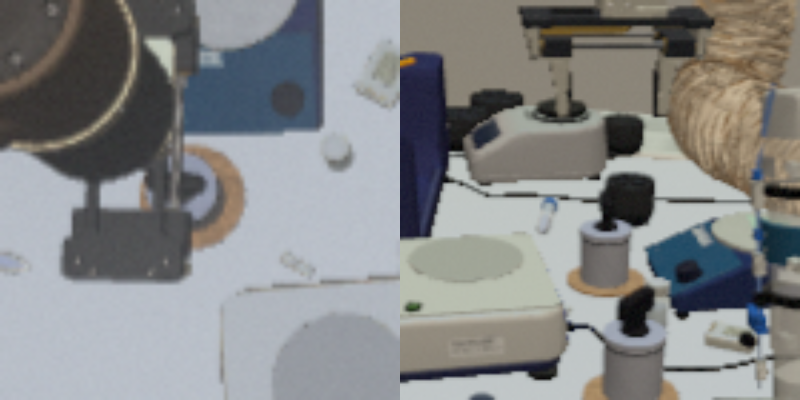

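```bash
python3 -m handwheel '[-0.1,0.3,-3,0,0,0, -0.1,0.3,-6,0,0,0,-0.1,0.3,-8,0,0,0]'
python3 - <<'E'
from h import *
print(sensors.get_state()['tcp_pos'])
cap('side','s2.png')
b=cv2.imread('pics/s2.png')
cv2.imwrite('pics/v2.png',cv2.resize(b[110:210,210:310],(500,500)))
E
```

```text
time_s: 2.5
tcp_pos: [0.5856, 0.1694, 0.1179]
eef_rot: [-179.8, 0.1, -89.9]
contact_force: [0.1, -0.3, 0.3]
gripper_width: 0.0877
[0.58557984 0.16936772 0.1178675 ]
```

View pics/v2.png

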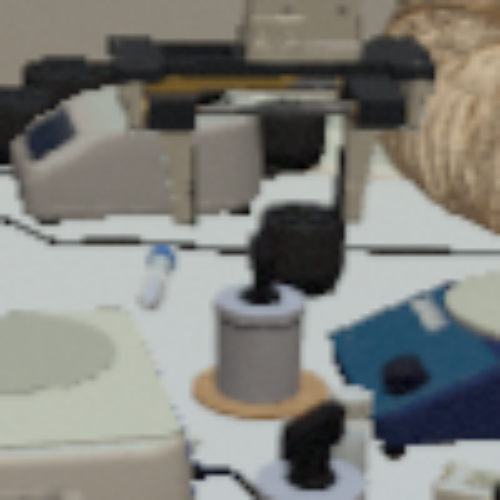

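```bash
python3 -m handwheel '[-0.2,-0.1,0,0,0,0,-0.2,-0.1,0,0,0,0,-0.2,-0.1,0,0,0,0,-0.2,-0.1,0,0,0,0]' 115 25
python3 -m handwheel '[0,0,-2,0,0,0, 0,0,-4,0,0,0,0,0,-4.2,0,0,0,0,0,-4.2,0,0,0]'
python3 - <<'E'
from h import *
print(sensors.get_state()['tcp_pos'])
cap('side','s3.png')
b=cv2.imread('pics/s3.png')
cv2.imwrite('pics/v3.png',cv2.resize(b[110:210,210:310],(500,500)))
E
```

```text
time_s: 2.95
tcp_pos: [0.5828, 0.1681, 0.1163]
eef_rot: [-179.9, 0.0, -89.9]
contact_force: [-0.6, -0.3, 0.1]
gripper_width: 0.0608
time_s: 3.35
tcp_pos: [0.5829, 0.168, 0.0746]
eef_rot: [-179.9, -0.0, -89.9]
contact_force: [0.3, 0.2, 1.1]
gripper_width: 0.0482
[0.5829229  0.16802399 0.07457184]
```

View pics/v3.png

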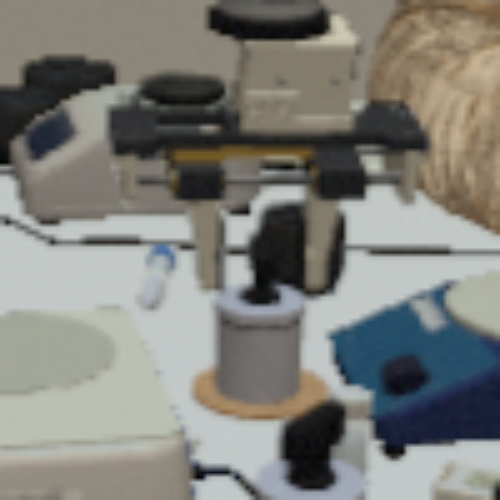

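```bash
python3 -m handwheel '[0,0,0,0,0,0,0,0,0,0,0,0,0,0,0,0,0,0,0,0,0,0,0,0,0,0,0,0,0,0,0,0,0,0,0,0,0,0,0,0,0,0]' 255 45
python3 - <<'E'
from h import *
for i in range(3): viewer.capture('side');print(sensors.get_state()['contact_force'].round(2),sensors.get_state()['tcp_pos'])
E
python3 -m handwheel '[0,0,0.4,0,0,0,0,0,1,0,0,0,0,0,2,0,0,0,0,0,3,0,0,0,0,0,3,0,0,0,0,0,3,0,0,0]'
python3 - <<'E'
from h import *
F=[];M=[]
for i in range(6): cap('side','s4.png');s=sensors.get_state();F.append(s['contact_force']);M.append(s['moment'])
print(np.round(F,2).tolist(),np.mean(M,0),s['tcp_pos'],s['eef_rot'],s['gripper_width'])
b=cv2.imread('pics/s4.png')
cv2.imwrite('pics/v4.png',cv2.resize(b[90:210,200:320],(500,500)))
E
```

```text
time_s: 4.1
tcp_pos: [0.5834, 0.1683, 0.0753]
eef_rot: [-179.9, 0.0, -89.9]
contact_force: [-0.3, 0.3, 1.9]
gripper_width: 0.0138
[-0.88  0.29  1.32] [0.58339588 0.16833179 0.07533002]
[ 0.09 -0.05  2.1 ] [0.58344145 0.16835609 0.07534638]
[-0.78  0.1   1.74] [0.5834168  0.16833565 0.07531025]
time_s: 4.85
tcp_pos: [0.5836, 0.1685, 0.1059]
eef_rot: [-179.8, 0.1, -89.9]
contact_force: [-0.1, 0.2, -1.8]
gripper_width: 0.0136
[[-0.81, 1.17, -1.77], [-0.05, -0.26, -1.24], [0.4, -0.58, -1.87], [-0.85, -0.22, -1.38], [0.27, -0.3, -1.7], [0.02, 1.01, -1.54]] [ 0.07185387 -0.0436583   0.00532279] [0.58322169 0.16823961 0.10493148] [-1.79912113e+02  1.16332439e-02 -8.98777767e+01] 0.013854336145297535
```

View pics/v4.png

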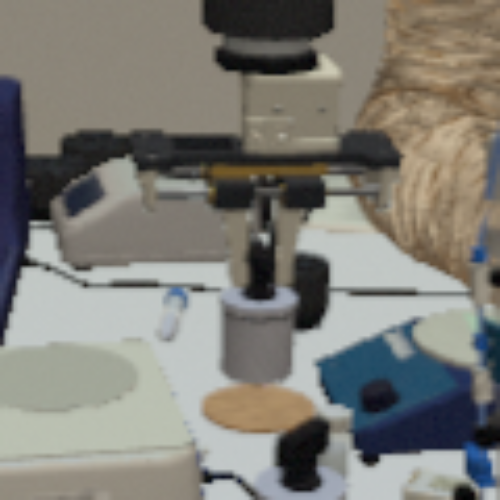

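```bash
python3 -m handwheel '[0,0,-1,0,0,0,0,0,-2,0,0,0,0,0,-2.5,0,0,0,0,0,-2.8,0,0,0,0,0,-3,0,0,0,0,0,-3,0,0,0,0,0,-3,0,0,0]'
python3 - <<'E'
from h import *
s=sensors.get_state();print(s['tcp_pos'],s['contact_force'])
E
```

```text
time_s: 5.85
tcp_pos: [0.5833, 0.1682, 0.0753]
eef_rot: [-179.9, 0.0, -89.9]
contact_force: [-1.3, -0.2, 2.8]
gripper_width: 0.0138
[0.5833158  0.16818121 0.07526879] [-1.28970046 -0.1679842   2.8455957 ]
```

```bash
python3 -m handwheel '[0,0,0,0,0,0,0,0,0,0,0,0,0,0,0,0,0,0,0,0,0,0,0,0,0,0,0,0,0,0,0,0,0,0,0,0]' 115
python3 -m handwheel '[0,0,1,0,0,0,0,0,4,0,0,0,0,0,8,0,0,0,0,0,12,0,0,0,0,0,16,0,0,0,0,0,20,0,0,0]'
python3 - <<'E'
from h import *
cap('side','s5.png');s=sensors.get_state();print(s['tcp_pos'],s['eef_rot'],s['gripper_width'],s['contact_force'],s['joints'].round(1))
b=cv2.imread('pics/s5.png')
cv2.imwrite('pics/v5.png',b)
E
```

```text
time_s: 6.45
tcp_pos: [0.5834, 0.1682, 0.0753]
eef_rot: [-179.9, 0.0, -89.9]
contact_force: [-0.1, 0.5, 0.6]
gripper_width: 0.0479
time_s: 7.05
tcp_pos: [0.5831, 0.168, 0.2781]
eef_rot: [-179.8, 0.0, -89.9]
contact_force: [1.0, 0.9, -0.4]
gripper_width: 0.0482
[0.58600157 0.16852561 0.28586151] [-179.28800459    0.19805799  -89.81681419] 0.04831761008162005 [1.64278212 1.71298621 9.07067674] [ 34.5  12.2  -3.3   0.2 -73.8 -34.4]
```

View pics/v5.png

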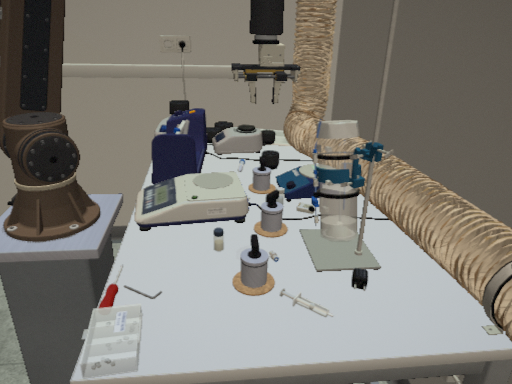

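```bash
python3 - <<'E'
from h import *
for i in range(3):
  cap('side','s5.png');s=sensors.get_state();print(s['tcp_pos'],s['contact_force'].round(2),s['joints'].round(1))
E
```

```text
[0.58596607 0.16894853 0.28301544] [-0.14 -0.69 -0.66] [ 34.5  12.2  -3.6   0.2 -73.5 -34.4]
[0.58466079 0.16877113 0.279634  ] [-0.45 -0.72 -0.97] [ 34.5  12.4  -3.8   0.1 -73.3 -34.4]
[0.58362459 0.16844142 0.27723645] [ 0.02 -0.55 -0.99] [ 34.5  12.4  -4.    0.  -73.3 -34.4]
```

```bash
python3 -m handwheel '[-1.5,-3,0,0,0,0,-3,-7,0,0,0,0,-4.5,-11.3,0,0,0,0,-6,-15.8,0,0,0,0,-7.5,-20.3,0,0,0,0,-7.5,-25,0,0,0,0,-7.5,-29.5,0,0,0,0,-7.5,-34,0,0,0,0]'
python3 -m handwheel '[0,-4.5,0,0,0,0,0,-8,0,0,0,0,0,-11,0,0,0,0,0,-13,-1,0,0,0,0,-13.5,-4,0,0,0,0,-13.5,-7,0,0,0]'
python3 - <<'E'
from h import *
s=sensors.get_state();print(s['tcp_pos'],s['joints'].round(1))
E
```

```text
time_s: 8.05
tcp_pos: [0.5075, -0.1732, 0.2766]
eef_rot: [-179.8, 0.1, -89.9]
contact_force: [0.5, 0.3, 0.1]
gripper_width: 0.0481
time_s: 8.65
tcp_pos: [0.5068, -0.3092, 0.2048]
eef_rot: [-179.9, 0.2, -90.0]
contact_force: [0.6, 0.3, -0.3]
gripper_width: 0.0481
[ 0.50676535 -0.30922204  0.20481696] [-12.7  13.8 -11.7  -0.2 -64.4  12.8]
```

```bash
python3 -m handwheel '[0,-0.6,-4,0,0,0,0,-0.6,-7,0,0,0,0,-0.6,-8.5,0,0,0,0,-0.6,-8.5,0,0,0,0,-0.6,-8.5,0,0,0]' 105
python3 - <<'E'
from h import *
cap('side','s6.png');s=sensors.get_state();print(s['tcp_pos'],s['eef_rot'],s['gripper_width'],s['contact_force'])
b=cv2.imread('pics/s6.png')
cv2.imwrite('pics/v6.png',cv2.resize(b[190:310,190:310],(500,500)))
E
```

```text
time_s: 9.15
tcp_pos: [0.5065, -0.3152, 0.1196]
eef_rot: [-179.9, 0.2, -90.0]
contact_force: [-0.5, -0.8, 0.8]
gripper_width: 0.0516
[ 0.50710769 -0.31538993  0.1204426 ] [-1.79840494e+02  1.34526098e-01 -8.99494013e+01] 0.051495149024208854 [ 0.06789431 -1.08661083  0.75639532]
```

View pics/v6.png

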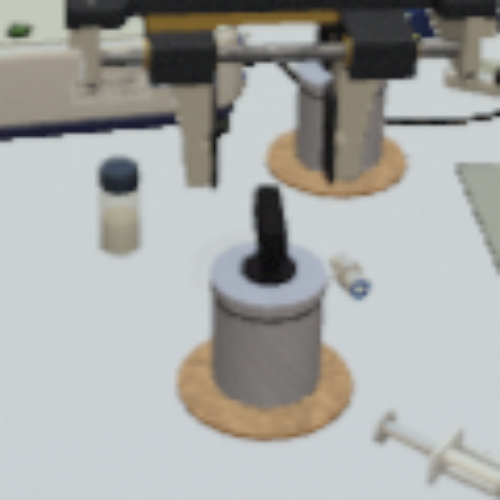

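Fingers at columns ~200 and ~345 straddle the bar at ~268: centred. Go down and grip.

```bash
python3 -m handwheel '[-0.1,0,-2,0,0,0,-0.1,0,-4,0,0,0,-0.1,0,-4.5,0,0,0,-0.1,0,-4.5,0,0,0,-0.1,0,-4.5,0,0,0]'
python3 -m handwheel '[0,0,0,0,0,0,0,0,0,0,0,0,0,0,0,0,0,0,0,0,0,0,0,0,0,0,0,0,0,0,0,0,0,0,0,0,0,0,0,0,0,0]' 255 45
python3 -m handwheel '[0,0,0.4,0,0,0,0,0,1,0,0,0,0,0,2,0,0,0,0,0,3,0,0,0,0,0,3,0,0,0,0,0,3,0,0,0]'
python3 - <<'E'
from h import *
F=[];M=[]
for i in range(6): cap('side','s7.png');s=sensors.get_state();F.append(s['contact_force']);M.append(s['moment'])
print(np.round(F,2).tolist(),np.mean(M,0),s['tcp_pos'],s['eef_rot'],s['gripper_width'])
b=cv2.imread('pics/s7.png')
cv2.imwrite('pics/v7.png',cv2.resize(b[180:310,190:320],(500,500)))
E
```

```text
time_s: 9.7
tcp_pos: [0.507, -0.3157, 0.0768]
eef_rot: [-179.7, 0.1, -89.9]
contact_force: [0.3, -0.4, 0.5]
gripper_width: 0.0515
time_s: 10.4
tcp_pos: [0.5069, -0.3157, 0.0769]
eef_rot: [-179.8, 0.1, -89.9]
contact_force: [0.2, -0.6, 1.7]
gripper_width: 0.0139
time_s: 11.0
tcp_pos: [0.5071, -0.3156, 0.1074]
eef_rot: [-179.7, 0.1, -89.9]
contact_force: [-0.4, 0.3, -6.4]
gripper_width: 0.0138
[[-0.53, 0.03, -5.04], [1.14, 0.63, -5.73], [0.8, -0.57, -5.48], [0.22, -0.49, -6.02], [0.53, -0.16, -6.49], [0.08, 0.16, -6.08]] [ 0.07280902 -0.03504315 -0.00525568] [ 0.50669328 -0.31561566  0.10645657] [-1.79794171e+02  1.01751602e-01 -8.99227182e+01] 0.013467766905408745
```

View pics/v7.png

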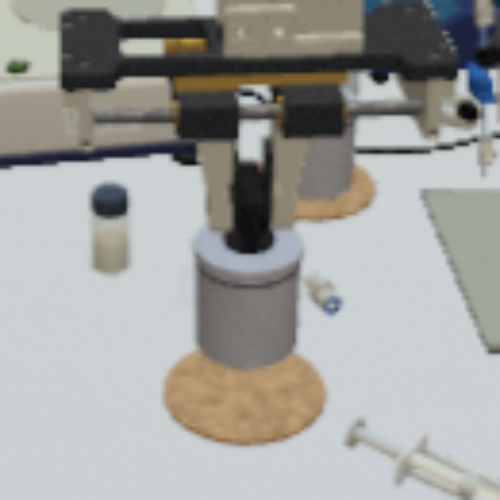

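```bash
python3 -m handwheel '[0,0,0.5,0,0,0,0,0,2,0,0,0,0,0,4,0,0,0,0,0,6,0,0,0,0,0,8,0,0,0,0,0,9.5,0,0,0,0,0,10.5,0,0,0,0,0,11,0,0,0]' 255 55
python3 -m handwheel '[0,0,0,0,0,0,0,0,0,0,0,0,0,0,0,0,0,0,0,0,0,0,0,0,0,0,0,0,0,0,0,0,0,0,0,0,0,0,0,0,0,0,0,0,0,0,0,0]'
python3 - <<'E'
from h import *
F=[]
for i in range(4):
  c=cap('side','s8.png');s=sensors.get_state();F.append(s['contact_force']);p=s['tcp_pos'];print(p.round(4))
cap('top','t8.png')
print(np.mean(F,0),s['eef_rot'],s['gripper_width'],np.abs(s['qd']).max(),s['time_s'])
# expected foot: grip centre=tcp+.016 at grasp -> foot z
for h in(0,.062,.089):print(h,proj(c,(p[0],p[1],p[2]-.0769+.004+h)).round(1))
E
```

```text
time_s: 12.1
tcp_pos: [0.5069, -0.3157, 0.2175]
eef_rot: [-179.7, 0.1, -89.9]
contact_force: [0.4, -0.7, -5.8]
gripper_width: 0.0137
time_s: 12.9
tcp_pos: [0.5069, -0.3157, 0.2175]
eef_rot: [-179.7, 0.1, -89.9]
contact_force: [0.3, -0.4, -6.2]
gripper_width: 0.0136
[ 0.5069 -0.3157  0.2175]
[ 0.5069 -0.3157  0.2175]
[ 0.5069 -0.3157  0.2175]
[ 0.5069 -0.3157  0.2175]
[-0.01487187 -0.12381962 -5.81019339] [-1.79721148e+02  8.12135801e-02 -8.99201003e+01] 0.013100034763670583 0.11681576425364816 13.1
0 [254.8 221.1]
0.062 [255.6 192.6]
0.089 [255.9 179.6]
```

View pics/s8.png

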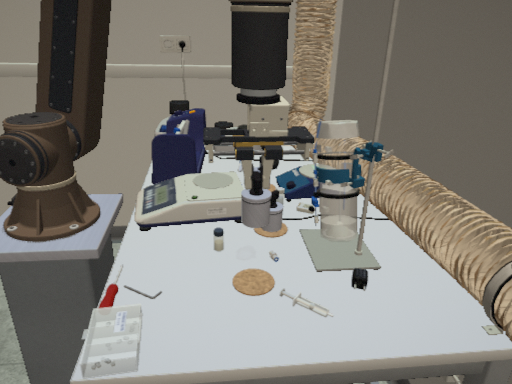

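View pics/t8.png

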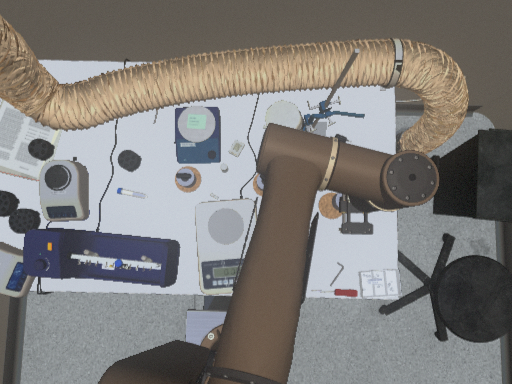

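```bash
python3 - <<'E'
from h import *
b=cv2.imread('pics/s8.png')
cv2.imwrite('pics/v8.png',cv2.resize(b[150:240,210:300],(540,540),interpolation=cv2.INTER_CUBIC))
E
```

```text
(no output)
```

View pics/v8.png

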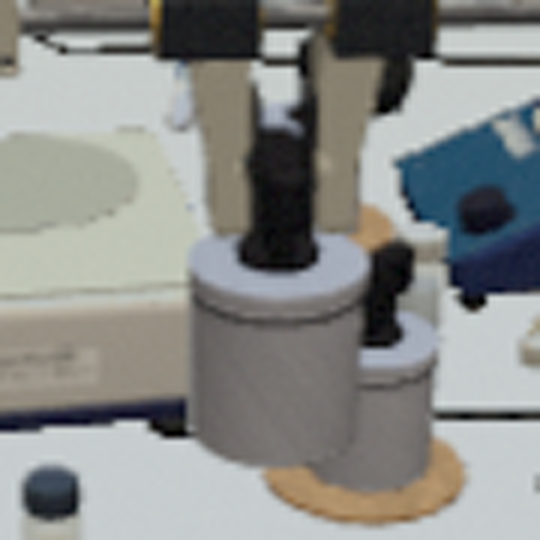

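```bash
python3 - <<'E'
from h import *
def lid(img,u,v,z0,xy):
    c=pickle.load(open('c0.pkl','rb'))['side']
    big=cv2.resize(img,None,fx=6,fy=6,interpolation=cv2.INTER_CUBIC).astype(int);B,G,R=big[...,0],big[...,1],big[...,2]
    w=np.zeros(R.shape,np.uint8);cv2.circle(w,(u*6,v*6),17*6,1,-1)
    m=((B-R>14)&(B>130)&(w>0)).astype(np.uint8)
    k=max(cv2.findContours(m,0,cv2.CHAIN_APPROX_NONE)[0],key=cv2.contourArea)
    e=cv2.fitEllipse(cv2.convexHull(k))
    print(np.round(np.array(e[0])/6-.42,2),np.round(np.array(e[1])/6,2),round(e[2],1),'pred',proj(c,(*xy,z0)).round(2))
    th=np.linspace(0,6.3,60);q=np.array([proj(c,(xy[0]+.0295*np.cos(t),xy[1]+.0295*np.sin(t),z0)) for t in th],np.float32);print('  pred ell',np.round(cv2.fitEllipse(q)[1],2),round(cv2.fitEllipse(q)[2],1))
import pickle
lid(cv2.imread('pics/side0.png'),254,258,.066,(.5065,-.316))
lid(cv2.imread('pics/s8.png'),256,195,.2175-.0769+.066,(.5069,-.3157))
E
```

```text
[254.05 255.06] [15.21 27.67] 91.9 pred [253.67 254.9 ]
  pred ell [15.96 28.68] 91.5
[255.78 193.06] [11.55 29.42] 91.8 pred [255.55 192.65]
  pred ell [12.73 30.77] 91.6
```

```bash
python3 -c "
from plant import r,sensors
s=sensors.get_state();print(s['tcp_pos'],s['contact_force'],s['gripper_width']);print(r.close_job())"
```

```text
[ 0.50691762 -0.31568813  0.21752369] [ 0.472647   -0.54947434 -6.53059975] 0.01336702831900861
the job is handed in; nothing more can be done
None
```

The right canister is the loaded one. The arm was still holding it by its grip when I handed the job in, at about 13 s of the 51 s allowed.

- **Left canister:** lifting it gave about 1.6 N (roughly 0.15 kg), so it is empty. I set it back on its mat and opened the gripper only after contact; the later pictures show it upright there.
- **Right canister:** lifting it gave about 5.8 N (roughly 0.59 kg), so it is loaded. Its underside is about 14.5 cm above the table, from the tool height. The tool had stopped moving, and the grip is 55 N on the 14 mm bar.
- **Middle canister:** I never touched it, since the loaded one was already found.
- **Small things:** the ones I could see in the last pictures were where they started. The arm hid part of the top view. I did not measure each one again.

No check failed. Compared with how the lid should look in the side view, the held canister is level to within about 1° and its lid is within about 0.5 pixel of where it should be. One wrist reading of 9 N came while the empty gripper was slowing down after a fast lift. It was gone at the next reading, so I took it as inertia.

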